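Spin the weaving turntable and brake it at its gate

TASK

Check that the basket-weaving turntable runs freely: with a fingertip flick its upright peg so that the wheel spins counter-clockwise as seen from above, take the finger away, and let the wooden tongue on the wheel's edge run past the gate (the two small fixed posts) at least twice with nothing touching the wheel. Then, while it is still turning, brake it with a fingertip pressed on the flat top of the disc, without touching the peg, so that at its first stop the tongue stands between the two posts; the program finishes while still holding the wheel there with the fingertip. Do not turn the wheel by nudging after it has stopped, and leave everything else on the table where it is.

Things in the scene. Friction and masses are not known exactly. Their poses are not given: they have to be found in the camera images.
- wheel (a joint): angle of the free wheel (disc, tongue, peg), rad, grows counter-clockwise seen from above, counted on over whole turns. 0: tongue in mid-gate; starts between -5.2 and -1.3, so the tongue passes the gate at 0, 6.28, 12.57... No stops. Runs freely: flicked to 3 rad/s it coasts over 15 s and 3 to 6 turns; 5 N of fingertip pressure near the edge stops it almost at once.
- disc_centre (a point): point on the wheel's axis at the height of the disc's flat top, 64 mm above the table; its x axis points to the peg and tongue. The plywood disc is 300 mm across and 15 mm thick. A begun basket of 47 mm outer radius and 42 mm height is fixed on its middle. The top between 95 and 145 mm from the axis is free all round: the place to brake.
- tongue_tip (a point): outer end of the wooden tongue, a flat strip 16 mm wide, 8 mm thick, that sticks out of the disc's edge to 175 mm from the axis; the point lies 165 mm from the axis, on the strip's middle line, at the height of the disc's top
- peg_foot (a point): middle of the foot, on the disc's top, of the flicking peg: an upright wooden dowel fixed on the disc, 12 mm across, 45 mm tall above the disc's top, 80 mm from the axis, on the same radius as the tongue
- gate (a point): middle of the gate, 165 mm from the axis at the height of the disc's top, fixed. The gate is two fixed upright posts 10 mm across and 78 mm tall, 190 mm from the axis, about 101 mm apart middle to middle, outside the path of the tongue
- basket_a: bystander, to be left alone: slatted bamboo basket 100x150x60 mm; origin at the middle of its underside
- basket_b: bystander, to be left alone: slatted bamboo basket 90x130x60 mm; origin at the middle of its underside
- jar: bystander, to be left alone: closed jar, 56 mm across, 75 mm tall; origin at the middle of its underside
- mug: bystander, to be left alone: mug, 72 mm across, 80 mm tall; origin at the middle of its underside
- mallet: bystander, to be left alone: hammer lying flat along its x axis
- comb_block: bystander, to be left alone: dark notched wooden block 50x110x48 mm; origin at the middle of its underside
- spare_peg: bystander, to be left alone: loose wooden dowel standing on end, 14 mm across, 90 mm tall; origin at the middle of its underside

How it is judged (in metres and radians):
On the way, in this order (a step that is already met when the one before it is completed fails the run):
1. the wheel spins counter-clockwise on its own, finger off (velocity of joint wheel above 1 rad/s and contact force between the fingers and wheel below 0.05 N), for 0.3 s.
2. the tongue has run past the gate twice and the wheel still turns (value of joint wheel above 6.6 rad and velocity of joint wheel above 0.1 rad/s).
3. the wheel is braked on the disc's top with the tongue between the posts (value of joint wheel above 6.6 rad and horizontal distance between tongue_tip and gate below 0.031 m and velocity of joint wheel between -0.05 and 0.05 rad/s and contact force between the fingers and wheel_c0 above 0.5 N and contact force between the fingers and wheel_c1 below 0.1 N), for 0.3 s.
At the end, for the whole second after the job is handed in: The wheel stands still (under 0.05 rad/s) with the tongue fully between the posts (its point within 31 mm of the gate's middle seen from above), after it has run past the gate at least twice, and fingers press on the disc with more than 0.5 N without touching the peg (all of step 3); the arm keeps its last pose, push and grip.
It fails at once if the wheel is touched between its first and second pass of the gate (value of joint wheel between 0.7 and 6.5 rad and contact force between the fingers and wheel above 0.1 N).
It fails at once if the peg is touched after the wheel has been set free (value of joint wheel above 0.7 rad and contact force between the fingers and wheel_c1 above 0.1 N).
It fails at once if once spun past the gate, the wheel comes to rest away from the gate (value of joint wheel above 0.7 rad and velocity of joint wheel below 0.02 rad/s and not (horizontal distance between tongue_tip and gate below 0.031 m)).
It fails at once if the wheel has all but run out on its own, with no finger braking it (value of joint wheel above 0.7 rad and velocity of joint wheel between 0.03 and 0.05 rad/s and contact force between the fingers and wheel_c0 below 0.02 N).
It fails at once if a bystander is moved or lifted (distance of any of basket_a, basket_b, jar, mug, mallet, comb_block, spare_peg from where it was at the start of the episode above 0.015 m).
It also fails if it takes over 64 s, if anything falls off the work surface, if the arm or the gripper's body presses on something with over 40 N, if the wrist force passes 120 N, or if a joint passes its speed limit or range.

ROBOT

A 6-joint arm with a two-finger parallel gripper is mounted at the origin on the work surface. World frame = base frame: x ahead of the robot, y to its left, z up, the work surface at z = 0. Lengths are in m, angles in degrees, forces in N, time in s.
With the tool pointing down it reaches from about 0.325 to 0.75 m from the base axis. Payload 7.6 kg.
Tool frame: the origin (TCP) lies midway between the tips of the shut fingers; the grasp point (between the pads) lies 19 mm behind it; z points along the fingers, x is the direction in which the jaws open and shut, and the axes are right-handed (so a half turn about z gives the same grasp; the last joint's range is limited). The gripper opens to 85 mm and grips with 20 to 120 N. Pads are 22 mm wide; open, the fingers measure 114 mm over their backs; the gripper's body (76 mm by 85 mm) begins 54 mm behind the grasp point. The pads swing forward as they close: fully open they stand 13 mm farther back than shut.
Start: joints at [-79.658, 2.991, 80.254, -0, 96.75, -4.028], TCP at [0.13, -0.509, 0.231] pointing down, gripper open.
Joint ranges: [-166.34, 166.34], [-52.06, 124.39], [6.96, 135.62], [-60.46, 240.46], [14.63, 156.25], [-167.68, 167.68]. Speed limits (degrees/s): [147.25, 147.25, 172.46, 180, 180, 180].

INTERFACE

Orientations are given as [roll, pitch, yaw] about the fixed x, y, z axes, in that order (R = Rz(yaw) Ry(pitch) Rx(roll)).
In Python, from station import ctrl, imaging, hand_in gives the robot as it stands. The module is installed in compiled form; this text tells all that it offers.
- The arm moves only by the tool send_rows, never from a script. Its argument "deltas" is a list of rows, each a list of 7 numbers: the turn, a rotation vector about the tool's x, y, z in rad, then the shift along the tool's x, y, z in mm, then the finger opening in mm, from 0 to 85.4. A call has 1 to 20 rows; each row shifts and turns the pose as measured when the row begins, along the tool's axes as they then stand; what a row does not reach is not made up. A row lasts 1/12 s, in which the tool goes at most 41.7 mm and 7.16 degrees, less where a joint would pass 70% of its speed; a pose out of reach is approached as far as the arm can. A call is refused whole if a number of a shift passes 41.7 or a number of a turn 0.125, either way. A call with a gripper value outside its range is refused whole. The fingers move at their own pace and stop on an object; "squeeze" is the grip in N (left out, the last holds). Time passes only in rows, so rows that do not move let the fingers close. It gives the time, the measured TCP pose, the force and the opening at its end, in the units of the state.
- ctrl.get_obs(): the state, without advancing time (a new reading comes with each control period).
- imaging.grab_frame(name): name is "side" or "top"; returns the picture (420x560x3 uint8, red, green, blue); there is no depth.
- imaging.camera_params(name): a dict with "camera_matrix" (3x3 intrinsics, pixels), "pose" (4x4, takes a point from camera to world coordinates). Camera axes: x right, y up, looking along -z (the intrinsics and any distortion apply to the point x, -y, -z); pixel columns grow to the right and rows downward; lengths in m; the calibration is good to about 2 mm. A picture is of the moment at which its call begins. camera_params takes no time and is no camera call.
- hand_in(): hands the job in, once; it reports no verdict.
The state is a dict: "clock": time; "joints": joint angles; "qd": joint speeds; "joint_torque": joint torques, N m; "position": TCP position; "eef_rot": TCP orientation; "force": force on the tool from outside, world axes, zero at the start; "torque": the same for the moment, N m; "gripper_width": finger opening in m.
Only numpy, scipy, OpenCV 4.12 (cv2) and the standard library are available. Lean on these libraries where they do the work, as an engineer would, in place of code of your own. Each camera call takes 0.05 s, during which the arm holds its last target. There are 200 camera calls.

## Working session

There is one attempt and no reset: what is moved stays moved. The work goes in short steps, Python scripts to look and compute and a tool call to move; the robot and the scene stay as the last step left them, time stands still between calls to the robot, and variables do not carry over. Pictures are saved under pics/ and viewed, about 8 in all and at most 12, crops included, and the job is handed in when it is done.

Besides the shell and the picture viewer there is one more tool, called after ">>>" as name([rows], argument=value, ...), one row to a line, values as JSON. send_rows: Moves the arm, as the interface text tells. Its arguments: {"type":"object","properties":{"deltas":{"type":"array"},"squeeze":{"type":"number"}},"required":["deltas"]}

```bash
mkdir -p pics; cat > h.py <<'E'
import numpy as np,cv2
from station import ctrl,imaging,hand_in
def P(n):
    c=imaging.camera_params(n);return np.array(c['camera_matrix']),np.array(c['pose']),c
def ray(n,u,v,z):
    K,T,_=P(n);d=np.linalg.inv(K)@[u,v,1];d=T[:3,:3]@[d[0],-d[1],-d[2]];o=T[:3,3]
    return o+d*(z-o[2])/d[2]
def proj(n,p):
    K,T,_=P(n);q=T[:3,:3].T@(np.array(p)-T[:3,3]);q=K@[q[0],-q[1],-q[2]];return q[:2]/q[2]
def save(n,f):
    im=imaging.grab_frame(n);cv2.imwrite('pics/'+f,im[:,:,::-1]);return im
E
python3 - <<'E'
from h import *
a=save('top','t0.png');b=save('side','s0.png')
for n in('top','side'):print(P(n)[2])
print(ctrl.get_obs())
cv2.imwrite('pics/both.png',cv2.resize(np.hstack([a,b])[:,:,::-1],(1120,420)))
E
```

```text
{'camera_matrix': array([[462.6568428 ,   0.        , 282.62179697],
       [  0.        , 462.6568428 , 203.84770816],
       [  0.        ,   0.        ,   1.        ]]), 'pose': array([[-0.01467039,  0.99945124, -0.02969835,  0.44322718],
       [-0.99974475, -0.01517214, -0.01674068, -0.00327732],
       [-0.01718208,  0.02944518,  0.99941871,  1.51021557],
       [ 0.        ,  0.        ,  0.        ,  1.        ]])}
{'camera_matrix': array([[485.03500339,   0.        , 291.45808939],
       [  0.        , 485.03500339, 199.11421485],
       [  0.        ,   0.        ,   1.        ]]), 'pose': array([[-0.78916623,  0.45329705, -0.41441336,  0.01570112],
       [-0.61385844, -0.56032207,  0.55607283,  0.68478647],
       [ 0.01986122,  0.69322504,  0.72044748,  0.93254562],
       [ 0.        ,  0.        ,  0.        ,  1.        ]])}
{'clock': 0.1, 'joints': array([-7.96588017e+01,  3.02372370e+00,  8.03066911e+01, -3.57079756e-04,
        9.67504563e+01, -4.02975468e+00]), 'qd': array([-0.05445665, -0.06368247, -0.16317765, -0.07379709,  0.02524461,
       -0.01722849]), 'joint_torque': array([ 8.04297033e-04, -3.82582068e+01, -3.60986423e+01, -1.31766683e-04,
        4.80205781e-03,  3.77410572e-05]), 'position': array([ 0.13025978, -0.50830477,  0.23056012]), 'eef_rot': array([-1.79994671e+02,  8.06960835e-02, -7.56290850e+01]), 'force': array([-0.98691646, -0.82102582,  0.09547757]), 'torque': array([ 0.06535236, -0.00464268,  0.01464838]), 'gripper_width': 0.08515355073426406}
```

View pics/t0.png

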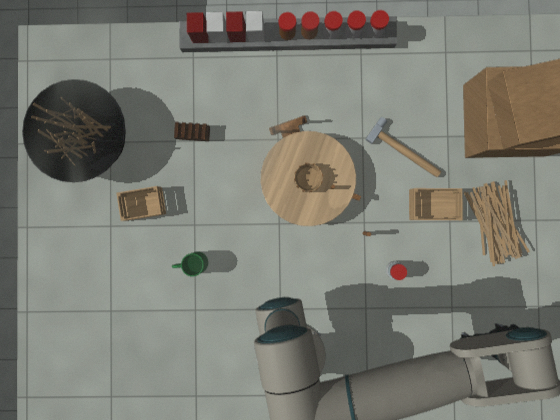

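View pics/s0.png

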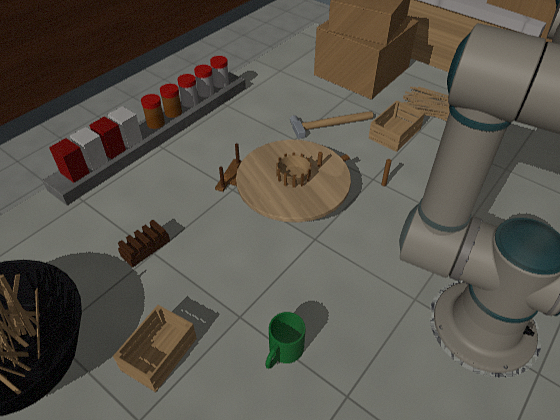

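The top picture shows the disc at about (309,178), the gate base on its far side near (290,124), and the tongue near (358,197). The spare peg is at (367,233) and the mallet at about (400,145). I'll enlarge the wheel next.

```bash
python3 - <<'E'
from h import *
a=cv2.imread('pics/t0.png')[105:245,245:395];b=cv2.imread('pics/s0.png')[130:230,200:360]
a=cv2.resize(a,None,fx=4,fy=4,interpolation=cv2.INTER_CUBIC)
cv2.imwrite('pics/tc.png',a)
# disc ellipse by color
im=cv2.imread('pics/t0.png');hsv=cv2.cvtColor(im,cv2.COLOR_BGR2HSV)
m=cv2.inRange(hsv,(5,50,110),(25,255,255));n,l,s,c=cv2.connectedComponentsWithStats(cv2.morphologyEx(m,cv2.MORPH_OPEN,np.ones((5,5))))
for i in range(1,n):
    if 3000<s[i][4]<9000:
        cs,_=cv2.findContours((l==i).astype('u1'),0,1);h=cv2.convexHull(cs[0]);print(s[i],cv2.fitEllipse(h),ray('top',*cv2.fitEllipse(h)[0],.064))
E
```

```text
[ 463   59   97   97 7415] ((515.0470581054688, 105.05426025390625), (94.48529052734375, 135.6434326171875), 63.4816780090332) [ 0.78356708 -0.70885918  0.064     ]
[ 261  131   95   95 6105] ((307.81195068359375, 177.815673828125), (95.07537841796875, 95.98101043701172), 141.89697265625) [ 0.5665115  -0.05909562  0.064     ]
```

View pics/tc.png

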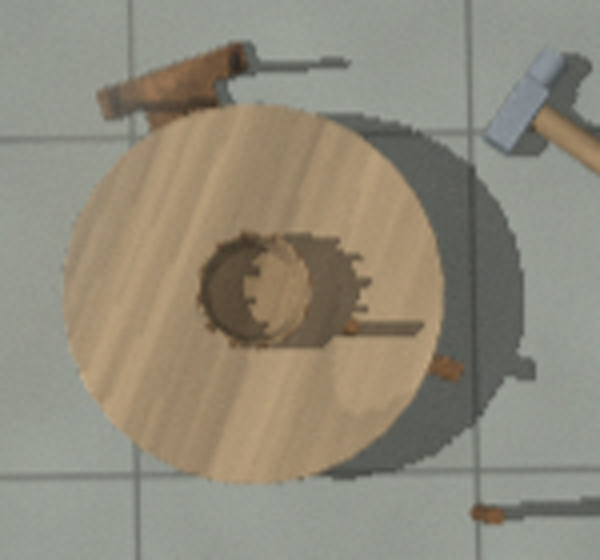

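The crop shows the tongue end at (359,197), the peg head at (332.5,187), and the two post tops at (305,117.5) and (271,130).

```bash
python3 - <<'E'
from h import *
c=ray('top',307.8,177.8,.064)
def pol(p):d=p-c;return np.round([*p,np.hypot(d[0],d[1]),np.degrees(np.arctan2(d[1],d[0]))],4)
print('tongue',pol(ray('top',359.5,197.7,.06)))
for u in((332.3,186.6),):print('peg',pol(ray('top',*u,.109)))
for z in(.078,.14):
  for u in((305.2,117.5),(271.2,130)):print('post',z,pol(ray('top',*u,z)))
for n,u,z in(('spare',(366,233),.09),('mal head',(377,131),.03),('jar',(398,271),.075),('basketb',(435,203),.06),('mug',(194,264),.08)):print(n,pol(ray('top',*u,z)))
# side check
for p in((305.2,117.5),(271.2,130)):print(proj('side',ray('top',*p,.078)),)
print(proj('side',c))
E
```

```text
tongue [ 5.019000e-01 -2.198000e-01  6.000000e-02  1.733000e-01 -1.119103e+02]
peg [ 5.348000e-01 -1.310000e-01  1.090000e-01  7.860000e-02 -1.138003e+02]
post 0.078 [ 0.7535 -0.0535  0.078   0.187   1.7045]
post 0.078 [ 0.7163  0.0529  0.078   0.187  36.7819]
post 0.14 [ 0.7401 -0.0513  0.14    0.1737  2.5531]
post 0.14 [ 0.7045  0.0505  0.14    0.1761 38.4512]
spare [ 3.924000e-01 -2.330000e-01  9.000000e-02  2.461000e-01 -1.350275e+02]
mal head [ 7.16200e-01 -2.84400e-01  3.00000e-02  2.70500e-01 -5.64187e+01]
jar [ 2.738000e-01 -3.313000e-01  7.500000e-02  3.998000e-01 -1.370848e+02]
basketb [ 4.818000e-01 -4.543000e-01  6.000000e-02  4.042000e-01 -1.021111e+02]
mug [3.039000e-01 2.974000e-01 8.000000e-02 4.428000e-01 1.263894e+02]
[238.2808364  142.40376302]
[221.25635375 168.54128591]
[293.23546956 174.473764  ]
```

>>> send_rows([
  [0,0,0,-21,-31,0,0],
  [0,0,0,-21,-31,0,0],
  [0,0,0,-21,-31,0,0],
  [0,0,0,-21,-31,0,0],
  [0,0,0,-21,-31,0,0],
  [0,0,0,-21,-31,0,0],
  [0,0,0,-21,-31,0,0],
  [0,0,0,-21,-31,0,0],
  [0,0,0,-21,-31,0,0],
  [0,0,0,-21,-31,0,0],
  [0,0,0,-21,-31,0,0],
  [0,0,0,-21,-31,0,0],
  [0,0,0,-21,-31,0,0],
  [0,0,0,-21,-31,0,0],
], squeeze=40)

```text
clock: 1.27
position: [0.4871, -0.1007, 0.225]
eef_rot: [179.8, 0.6, -76.4]
force: [0.4, -1.0, 0.8]
gripper_width: -0.0
```

>>> send_rows([
  [0,0,0.108,0,0,0,0],
  [0,0,0.108,0,0,0,0],
  [0,0,0.108,0,0,0,0],
  [0,0,0.108,0,0,0,0],
  [0,0,0.108,0,0,0,0],
  [0,0,0.108,0,0,0,0],
  [0,0,0,0,0,0,0],
])

```text
clock: 1.85
position: [0.4901, -0.0917, 0.2203]
eef_rot: [179.0, 0.3, -114.5]
force: [-0.1, 0.5, -0.4]
gripper_width: 0.0002
```

>>> send_rows([
  [0,0,0,30,-30,0,0],
  [0,0,0,31,-30,0,0],
  [0,0,0,0,0,0,0],
  [0,0,0,0,0,33,0],
  [0,0,0,0,0,33,0],
  [0,0,0,0,0,33,0],
  [0,0,0,0,0,30,0],
  [0,0,0,0,0,0,0],
])

```text
clock: 2.52
position: [0.5183, -0.173, 0.0839]
eef_rot: [179.0, 0.4, -112.9]
force: [-1.5, 0.1, -0.6]
gripper_width: 0.0
```

```bash
python3 - <<'E'
from h import *
save('top','t1.png');save('side','s1.png')
a=cv2.imread('pics/t1.png')[90:270,200:400];b=cv2.imread('pics/s1.png')[100:280,180:380]
cv2.imwrite('pics/c1.png',np.hstack([cv2.resize(i,(400,360)) for i in(a,b)]))
o=ctrl.get_obs();print(o['position'],o['eef_rot'],o['force'])
E
```

```text
[ 0.52120312 -0.17417271  0.0901816 ] [ 179.48245113    0.39396038 -112.94899095] [-0.47281958 -0.70747993  0.52085924]
```

View pics/c1.png

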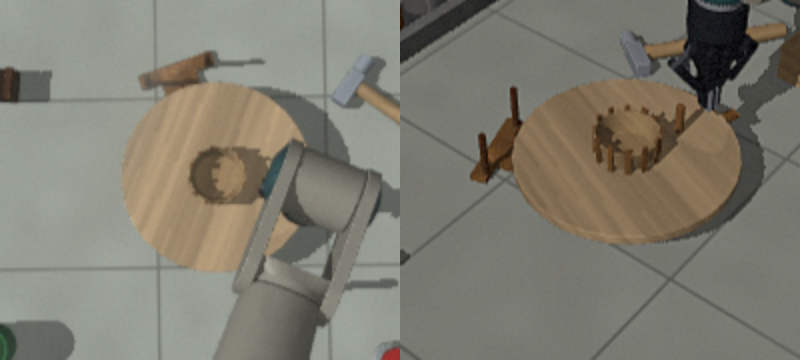

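The side view is unobstructed: the peg is near (320,158), the tongue is beyond the fingers, and the posts are at (237,144) and (221,167). The tip hangs over the brake ring. I'll press lightly to find the surface height.

>>> send_rows([
  [0,0,0,0,0,8,0],
  [0,0,0,0,0,8,0],
  [0,0,0,0,0,4,0],
  [0,0,0,0,0,0,0],
  [0,0,0,0,0,0,0],
])

```text
clock: 3.03
position: [0.5257, -0.1755, 0.0777]
eef_rot: [-179.7, 0.4, -112.7]
force: [0.1, 1.1, 0.5]
gripper_width: 0.0002
```

>>> send_rows([
  [0,0,0,0,0,2,0],
  [0,0,0,0,0,2,0],
])

```text
clock: 3.2
position: [0.5266, -0.1758, 0.0751]
eef_rot: [-179.5, 0.4, -112.7]
force: [0.4, 0.4, -0.9]
gripper_width: 0.0001
```

>>> send_rows([
  [0,0,0,0,0,2,0],
  [0,0,0,0,0,2,0],
])

```text
clock: 3.37
position: [0.5269, -0.1759, 0.0714]
eef_rot: [-179.5, 0.4, -112.7]
force: [-0.4, 0.8, 1.0]
gripper_width: 0.0002
```

```bash
python3 - <<'E'
from h import *
c=np.array([.5665,-.0591,.064])
for u in((237,144),(221,167.5)):
  p=ray('side',*u,.078);d=p-c;print(p,np.hypot(d[0],d[1]),np.degrees(np.arctan2(d[1],d[0])))
print(ctrl.get_obs()['position'],ctrl.get_obs()['force'])
E
```

```text
[ 0.7516274 -0.0462212  0.078    ] 0.18557483146364753 3.9794973894380075
[0.71959691 0.05041577 0.078     ] 0.1882348782349385 35.5775146032993
[ 0.52692861 -0.17586157  0.07137188] [-0.37795097  0.77286114  0.99142562]
```

>>> send_rows([
  [0,0,0,0,0,3,0],
  [0,0,0,0,0,3,0],
])

```text
clock: 3.53
position: [0.5271, -0.1759, 0.065]
eef_rot: [-179.4, 0.4, -112.7]
force: [-0.0, 0.5, 0.2]
gripper_width: 0.0002
```

>>> send_rows([
  [0,0,0,0,0,3,0],
])

```text
clock: 3.62
position: [0.5285, -0.1764, 0.064]
eef_rot: [-179.2, 0.4, -112.7]
force: [0.4, 0.3, 21.7]
gripper_width: 0.0004
```

>>> send_rows([
  [0,0,0,0,0,3,0],
])

```text
clock: 3.7
position: [0.5308, -0.1772, 0.064]
eef_rot: [-178.8, 0.4, -112.7]
force: [-0.9, 0.6, 18.5]
gripper_width: -0.0002
```

>>> send_rows([
  [0,0,0,0,0,-10,0],
  [-0.02,0,0,0,0,-10,0],
  [0,0,0,0,36,0,0],
  [0,0,0,0,36,0,0],
  [0,0,0,-18,0,0,0],
  [0,0,0,-19,0,0,0],
  [0,0,0,0,0,0,0],
  [0,0,0,0,0,0,0],
])

```text
clock: 4.37
position: [0.4738, -0.1133, 0.0812]
eef_rot: [179.5, 0.4, -112.8]
force: [-0.5, 0.2, -0.8]
gripper_width: -0.0002
```

```bash
python3 - <<'E'
from h import *
save('side','s2.png')
b=cv2.imread('pics/s2.png')[110:230,200:380]
cv2.imwrite('pics/c2.png',cv2.resize(b,(720,480),interpolation=cv2.INTER_CUBIC))
o=ctrl.get_obs();print(o['position'],o['eef_rot'],o['force'])
E
```

```text
[ 0.47382308 -0.11344851  0.08120693] [ 179.50781092    0.39121345 -112.801136  ] [-0.08012138 -0.25686121 -0.76652522]
```

View pics/c2.png

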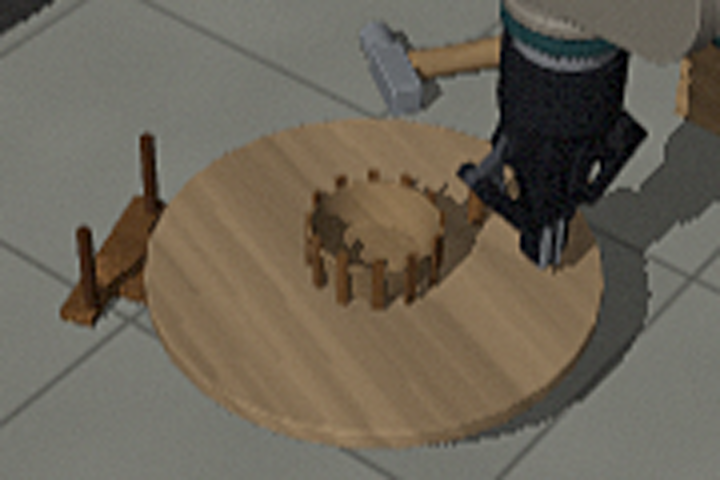

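>>> send_rows([
  [0,0,0,-6,-16,0,0],
  [0,0,0,0,-24,0,0],
  [0,0,0,0,-24,0,0],
  [0,0,0,0,-22,0,0],
  [0,0,0,0,10,-10,0],
  [0,0,0,0,5,-35,0],
  [0,0,0,0,0,-30,0],
  [0,0,0,0,0,0,0],
])

```text
clock: 5.08
position: [0.5424, -0.1427, 0.15]
eef_rot: [178.4, 0.2, -113.1]
force: [0.5, -0.5, 0.6]
gripper_width: 0.0004
```

```bash
python3 - <<'E'
from h import *
ims=[];ts=[]
for i in range(6):
    ims.append(imaging.grab_frame('side')[110:240,170:370,::-1]);ts.append(ctrl.get_obs()['clock'])
print(ts,ctrl.get_obs()['position'])
for i,m in enumerate(ims):cv2.imwrite(f'pics/f{i}.png',m)
cv2.imwrite('pics/m1.png',np.vstack([np.hstack([cv2.resize(ims[i],(400,260)) for i in r]) for r in((0,2),(4,5))]))
E
```

```text
[5.1333, 5.1833, 5.2333, 5.2833, 5.3333, 5.3833] [ 0.53960138 -0.14097763  0.14297661]
```

View pics/m1.png

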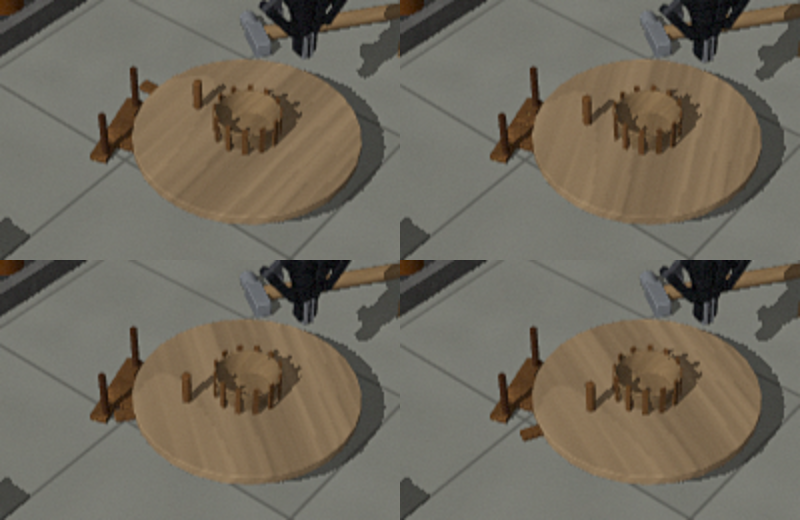

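The wheel spins with the finger clear. Tongue and peg pass the gate between the first and last frames.

```bash
cat >> h.py <<'E'
C=np.array([.5665,-.0591])
A=np.radians(np.arange(0,360,1.));Rr=np.arange(.155,.1735,.003)
def ring(im):
    out=np.zeros((len(A),len(Rr),3),'f4');mx=np.zeros((len(A),len(Rr)),'f4');my=mx.copy()
    for i,a in enumerate(A):
        for j,r in enumerate(Rr):mx[i,j],my[i,j]=proj_s([C[0]+r*np.cos(a),C[1]+r*np.sin(a),.062])
    return cv2.remap(im,mx,my,cv2.INTER_LINEAR).astype('f4')
_K,_T,_=P('side')
def proj_s(p):
    q=_T[:3,:3].T@(np.array(p)-_T[:3,3]);q=_K@[q[0],-q[1],-q[2]];return q[:2]/q[2]
def track(rs,bg=None):
    rs=np.array(rs);bg=np.median(rs,0) if bg is None else bg
    out=[]
    for r in rs:
        def s(x):return x[...,0]-x[...,2]   # RGB: redness
        d=np.clip((s(r)-s(bg)).mean(1),0,None);k=np.convolve(np.r_[d[-3:],d,d[:3]],np.ones(7)/7,'valid')
        i=k.argmax();w=np.arange(-6,7);ww=d[(i+w)%360]
        out.append((round(i+(w*ww).sum()/ww.sum(),1),round(float(k[i]),1)))
    return out
E
python3 - <<'E'
from h import *
fs=[]
for i in range(6):
    m=np.zeros((420,560,3),'u1');m[110:240,170:370]=cv2.imread(f'pics/f{i}.png')[:,:,::-1];fs.append(ring(m))
s0=ring(cv2.imread('pics/s0.png')[:,:,::-1])
bg=np.median(fs+[s0],0);np.save('bg.npy',bg)
print(track(fs+[s0],bg))
E
```

```text
[(np.float64(5.9), 41.6), (np.float64(17.3), 17.6), (np.float64(31.9), 5.5), (np.float64(43.6), 10.5), (np.float64(55.0), 46.3), (np.float64(66.3), 45.1), (np.float64(245.8), 36.4)]
```

>>> send_rows([
  [0.02,0,0,18,4,0,0],
  [0,0,0,19,3,0,0],
  [0,0,0,0,0,0,0],
  [0,0,0,0,0,20,0],
  [0,0,0,0,0,20,0],
  [0,0,0,0,0,15,0],
  [0,0,0,0,0,0,0],
  [0,0,0,0,0,0,0],
  [0,0,0,0,0,0,0],
  [0,0,0,0,0,0,0],
  [0,0,0,0,0,0,0],
  [0,0,0,0,0,0,0],
  [0,0,0,0,0,0,0],
  [0,0,0,0,0,0,0],
])

```text
clock: 6.55
position: [0.5176, -0.1704, 0.0845]
eef_rot: [178.8, 0.3, -112.9]
force: [0.8, -0.1, -0.1]
gripper_width: -0.0
```

```bash
cat > meas.py <<'E'
from h import *
bg=np.load('bg.npy')
for i in range(5):
    t=ctrl.get_obs()['clock'];r=ring(imaging.grab_frame('side'));print(t,track([r],bg)[0])
o=ctrl.get_obs();print(o['clock'],o['position'],o['eef_rot'],o['force'])
E
python3 meas.py
```

```text
6.55 (np.float64(349.5), 36.0)
6.6 (np.float64(1.1), 40.2)
6.65 (np.float64(12.6), 35.2)
6.7 (np.float64(24.0), 4.2)
6.75 (np.float64(35.0), 4.4)
6.8 [ 0.51723099 -0.17038864  0.08390134] [ 178.78441792    0.25900801 -112.93636313] [ 0.04869009 -0.3643473   1.07659348]
```

>>> send_rows([
  [0,0,0,0,0,-6,0],
  [0,0,0,0,0,0,0],
  [0,0,0,0,0,0,0],
  [0,0,0,0,0,0,0],
  [0,0,0,0,0,0,0],
  [0,0,0,0,0,0,0],
  [0,0,0,0,0,0,0],
  [0,0,0,0,0,0,0],
  [0,0,0,0,0,0,0],
  [0,0,0,0,0,0,0],
  [0,0,0,0,0,0,0],
  [0,0,0,0,0,0,0],
  [0,0,0,0,0,0,0],
  [0,0,0,0,0,0,0],
  [0,0,0,0,0,0,0],
  [0,0,0,0,0,0,0],
  [0,0,0,0,0,0,0],
  [0,0,0,0,0,0,0],
  [0,0,0,0,0,0,0],
  [0,0,0,0,0,0,0],
])

```text
clock: 8.47
position: [0.5171, -0.1705, 0.0903]
eef_rot: [178.7, 0.3, -112.9]
force: [-0.2, 0.0, -0.3]
gripper_width: 0.0
```

>>> send_rows([
  [0,0,0,0,0,0,0],
  [0,0,0,0,0,0,0],
  [0,0,0,0,0,0,0],
  [0,0,0,0,0,0,0],
  [0,0,0,0,0,0,0],
  [0,0,0,0,0,0,0],
  [0,0,0,0,0,0,0],
  [0,0,0,0,0,0,0],
  [0,0,0,0,0,0,0],
  [0,0,0,0,0,0,0],
  [0,0,0,0,0,0,0],
  [0,0,0,0,0,0,0],
  [0,0,0,0,0,0,0],
  [0,0,0,0,0,0,0],
  [0,0,0,0,0,0,0],
  [0,0,0,0,0,0,0],
  [0,0,0,0,0,0,0],
  [0,0,0,0,0,0,0],
  [0,0,0,0,0,0,0],
  [0,0,0,0,0,0,0],
])

```text
clock: 10.13
position: [0.5172, -0.1704, 0.0903]
eef_rot: [178.7, 0.3, -112.9]
force: [-0.1, -0.0, -0.4]
gripper_width: -0.0001
```

>>> send_rows([
  [0,0,0,0,0,0,0],
  [0,0,0,0,0,0,0],
  [0,0,0,0,0,0,0],
  [0,0,0,0,0,0,0],
  [0,0,0,0,0,0,0],
  [0,0,0,0,0,0,0],
  [0,0,0,0,0,0,0],
  [0,0,0,0,0,0,0],
  [0,0,0,0,0,0,0],
  [0,0,0,0,0,0,0],
  [0,0,0,0,0,0,0],
  [0,0,0,0,0,0,0],
  [0,0,0,0,0,0,0],
  [0,0,0,0,0,0,0],
  [0,0,0,0,0,0,0],
  [0,0,0,0,0,0,0],
  [0,0,0,0,0,0,0],
  [0,0,0,0,0,0,0],
  [0,0,0,0,0,0,0],
  [0,0,0,0,0,0,0],
])

```text
clock: 11.8
position: [0.5172, -0.1704, 0.0903]
eef_rot: [178.8, 0.3, -112.9]
force: [0.1, -0.2, -0.6]
gripper_width: 0.0001
```

```bash
python3 meas.py
```

```text
11.8 (np.float64(283.7), 31.6)
11.85 (np.float64(292.5), 29.4)
11.9 (np.float64(301.0), 35.9)
11.95 (np.float64(309.5), 32.4)
12.0 (np.float64(318.0), 29.6)
12.05 [ 0.51714339 -0.17041985  0.09026394] [ 178.74568416    0.25894837 -112.93988261] [0.00644644 0.29154701 0.22023475]
```

>>> send_rows([
  [0,0,0,0,0,0,0],
  [0,0,0,0,0,0,0],
  [0,0,0,0,0,0,0],
  [0,0,0,0,0,0,0],
  [0,0,0,0,0,0,0],
  [0,0,0,0,0,0,0],
  [0,0,0,0,0,0,0],
  [0,0,0,0,0,0,0],
  [0,0,0,0,0,0,0],
  [0,0,0,0,0,0,0],
  [0,0,0,0,0,0,0],
  [0,0,0,0,0,0,0],
  [0,0,0,0,0,0,0],
  [0,0,0,0,0,0,0],
  [0,0,0,0,0,0,0],
  [0,0,0,0,0,0,0],
  [0,0,0,0,0,0,0],
  [0,0,0,0,0,0,0],
  [0,0,0,0,0,0,0],
  [0,0,0,0,0,0,0],
])

```text
clock: 13.72
position: [0.5172, -0.1704, 0.0903]
eef_rot: [178.7, 0.3, -112.9]
force: [0.7, 0.1, -0.3]
gripper_width: -0.0002
```

>>> send_rows([
  [0,0,0,0,0,0,0],
  [0,0,0,0,0,0,0],
  [0,0,0,0,0,0,0],
  [0,0,0,0,0,0,0],
  [0,0,0,0,0,0,0],
  [0,0,0,0,0,0,0],
  [0,0,0,0,0,0,0],
  [0,0,0,0,0,0,0],
  [0,0,0,0,0,0,0],
  [0,0,0,0,0,0,0],
  [0,0,0,0,0,0,0],
  [0,0,0,0,0,0,0],
  [0,0,0,0,0,0,0],
  [0,0,0,0,0,0,0],
  [0,0,0,0,0,0,0],
  [0,0,0,0,0,0,0],
  [0,0,0,0,0,0,0],
  [0,0,0,0,0,0,0],
  [0,0,0,0,0,0,0],
  [0,0,0,0,0,0,0],
])

```text
clock: 15.38
position: [0.5171, -0.1704, 0.0903]
eef_rot: [178.7, 0.3, -112.9]
force: [-1.0, -0.0, -0.1]
gripper_width: 0.0003
```

>>> send_rows([
  [0,0,0,0,0,0,0],
  [0,0,0,0,0,0,0],
  [0,0,0,0,0,0,0],
  [0,0,0,0,0,0,0],
  [0,0,0,0,0,0,0],
  [0,0,0,0,0,0,0],
  [0,0,0,0,0,0,0],
  [0,0,0,0,0,0,0],
  [0,0,0,0,0,0,0],
  [0,0,0,0,0,0,0],
  [0,0,0,0,0,0,0],
  [0,0,0,0,0,0,0],
  [0,0,0,0,0,0,0],
  [0,0,0,0,0,0,0],
  [0,0,0,0,0,0,0],
  [0,0,0,0,0,0,0],
  [0,0,0,0,0,0,0],
  [0,0,0,0,0,0,0],
  [0,0,0,0,0,0,0],
  [0,0,0,0,0,0,0],
])

```text
clock: 17.05
position: [0.5172, -0.1704, 0.0903]
eef_rot: [178.8, 0.3, -112.9]
force: [-1.4, -0.1, 0.2]
gripper_width: -0.0001
```

>>> send_rows([
  [0,0,0,0,0,0,0],
  [0,0,0,0,0,0,0],
  [0,0,0,0,0,0,0],
  [0,0,0,0,0,0,0],
  [0,0,0,0,0,0,0],
  [0,0,0,0,0,0,0],
  [0,0,0,0,0,0,0],
  [0,0,0,0,0,0,0],
  [0,0,0,0,0,0,0],
  [0,0,0,0,0,0,0],
  [0,0,0,0,0,0,0],
  [0,0,0,0,0,0,0],
  [0,0,0,0,0,0,0],
  [0,0,0,0,0,0,0],
  [0,0,0,0,0,0,0],
  [0,0,0,0,0,0,0],
  [0,0,0,0,0,0,0],
  [0,0,0,0,0,0,0],
  [0,0,0,0,0,0,0],
  [0,0,0,0,0,0,0],
])

```text
clock: 18.72
position: [0.5172, -0.1704, 0.0903]
eef_rot: [178.7, 0.3, -112.9]
force: [0.1, -0.5, 0.6]
gripper_width: 0.0001
```

```bash
python3 meas.py
```

```text
18.7167 (np.float64(125.0), 25.6)
18.7667 (np.float64(129.9), 25.9)
18.8167 (np.float64(135.0), 27.1)
18.8667 (np.float64(139.9), 29.1)
18.9167 (np.float64(144.9), 32.6)
18.9667 [ 0.5171583  -0.17044154  0.0902473 ] [ 178.74754575    0.25950853 -112.94176277] [ 0.09825483 -0.08056303  0.04391735]
```

>>> send_rows([
  [0,0,0,0,0,7,0],
  [0.01,0,0,0,0,7,0],
  [0,0,0,0,0,5,0],
  [0,0,0,0,0,0,0],
  [0,0,0,0,0,0,0],
  [0,0,0,0,0,0,0],
  [0,0,0,0,0,0,0],
  [0,0,0,0,0,0,0],
  [0,0,0,0,0,0,0],
  [0,0,0,0,0,0,0],
  [0,0,0,0,0,0,0],
  [0,0,0,0,0,0,0],
  [0,0,0,0,0,0,0],
  [0,0,0,0,0,0,0],
])

```text
clock: 20.13
position: [0.5173, -0.1704, 0.0703]
eef_rot: [179.4, 0.3, -112.9]
force: [1.0, 0.4, -0.6]
gripper_width: 0.0
```

```bash
python3 meas.py
```

```text
20.1333 (np.float64(148.2), 1.8)
20.1833 (np.float64(142.0), 1.9)
20.2333 (np.float64(273.9), 7.1)
20.2833 (np.float64(149.8), 1.9)
20.3333 (np.float64(155.0), 1.2)
20.3833 [ 0.51727838 -0.17041351  0.07017217] [ 179.36934769    0.2579865  -112.94161254] [0.04606915 0.08711563 0.81190827]
```

>>> send_rows([
  [0,0,0,0,0,2,0],
  [0,0,0,0,0,0,0],
  [0,0,0,0,0,0,0],
  [0,0,0,0,0,0,0],
  [0,0,0,0,0,0,0],
])

```text
clock: 20.8
position: [0.5172, -0.1704, 0.0678]
eef_rot: [179.4, 0.3, -112.9]
force: [-1.7, 0.4, 0.5]
gripper_width: -0.0002
```

```bash
sed -i 's/range(5)/range(4)/' meas.py; python3 meas.py
```

```text
20.8 (np.float64(328.7), 33.1)
20.85 (np.float64(333.5), 32.4)
20.9 (np.float64(338.2), 34.3)
20.95 (np.float64(342.8), 34.5)
21.0 [ 0.51717355 -0.17038787  0.06783567] [ 179.35728344    0.25605046 -112.94613507] [0.59327474 0.12012272 0.34243875]
```

>>> send_rows([
  [0,0,0,0,0,0,0],
  [0,0,0,0,0,0,0],
  [0,0,0,0,0,2,0],
  [0,0,0,0,0,4.5,0],
])

```text
clock: 21.33
position: [0.5191, -0.1711, 0.0639]
eef_rot: [179.7, 0.3, -112.9]
force: [1.8, -1.9, 29.9]
gripper_width: 0.0001
```

```bash
sed -i 's/range(4)/range(10)/;s/^    t=.*clock.\]/    o=ctrl.get_obs();t=(o["clock"],o["position"].round(4),o["force"].round(1))/' meas.py; python3 meas.py; python3 - <<'E'
from h import *
b=save('side','s3.png')[110:230,170:350,::-1]
cv2.imwrite('pics/c3.png',cv2.resize(b,(720,480),interpolation=cv2.INTER_CUBIC))
E
```

```text
(21.3333, array([ 0.5191, -0.1711,  0.0639]), array([ 1.8, -1.9, 29.9])) (np.float64(14.9), 28.7)
(21.3833, array([ 0.5194, -0.1713,  0.064 ]), array([-0.8, -0.5, 11.6])) (np.float64(15.1), 28.2)
(21.4333, array([ 0.5192, -0.1712,  0.064 ]), array([-0.1, -0.2,  9.9])) (np.float64(15.0), 28.8)
(21.4833, array([ 0.5191, -0.1711,  0.064 ]), array([-0.4, -0.4, 10. ])) (np.float64(15.0), 28.5)
(21.5333, array([ 0.5191, -0.1711,  0.064 ]), array([ 0. , -0.5,  9.6])) (np.float64(14.9), 28.4)
(21.5833, array([ 0.5191, -0.1711,  0.064 ]), array([ 0.3, -0.4,  9.4])) (np.float64(14.9), 28.3)
(21.6333, array([ 0.519 , -0.1711,  0.064 ]), array([-0.5, -0.5, 10.3])) (np.float64(15.0), 28.6)
(21.6833, array([ 0.519 , -0.1711,  0.064 ]), array([ 0.6,  0.1, 10.3])) (np.float64(14.9), 28.6)
(21.7333, array([ 0.519 , -0.1711,  0.064 ]), array([0.3, 0.6, 9.8])) (np.float64(14.9), 28.9)
(21.7833, array([ 0.519 , -0.1711,  0.064 ]), array([ 0.3, -0. , 10.5])) (np.float64(14.9), 28.6)
21.8333 [ 0.51901546 -0.17114529  0.06401922] [ 179.70368126    0.25951375 -112.94751774] [-0.62232652  0.17965866  9.97089176]
```

View pics/c3.png

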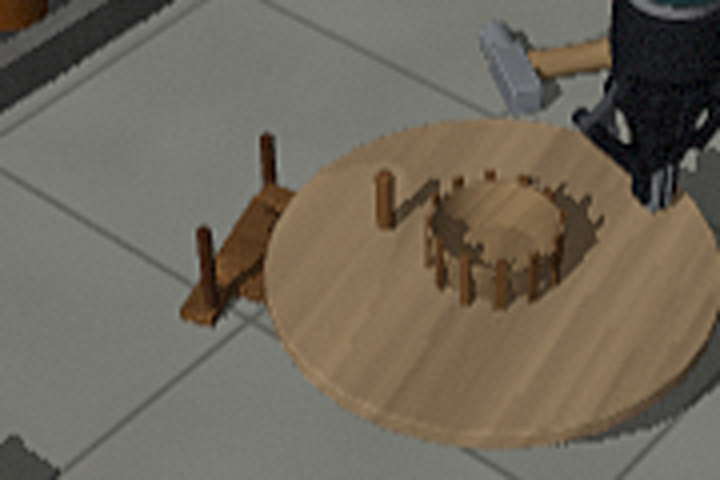

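The wheel is at rest with the tongue (near (270,205) in the crop) between the posts and the peg untouched. It is held with about 10 N.

```bash
python3 -c "
from h import *
print(hand_in())"
```

```text
the job is handed in; nothing more can be done
None
```

I flicked the peg, let the wheel run free, and braked it with the tongue between the posts. The job is handed in; the hand-in reports no verdict.

- **Spin:** The wheel started at about 4.2 rad/s counter-clockwise. It ran past the gate more than twice with the finger clear of it. For the brake, the finger came down on the disc's top about 120 mm from the axis while the wheel was still turning at about 1.6 rad/s.
- **Stop:** In the last 0.5 s of readings the tongue stood still at about 15°. The middle of the gate is at about 19.5°, so the tongue's point is about 13 mm off (limit 31 mm). The tongue's angle comes from image tracking, which can be biased near the gate's wooden base.
- **Hold:** The fingertip presses with a steady 10 N or so, and the gripper stays clear of the peg.
- **Touch before the flick:** I pressed the disc once beforehand, at about 20 N, to find its height. The tip crept a few millimetres during that press.
- **Reading that disagreed:** Before braking, I expected the tongue about 10° behind where it turned out to be. I corrected the timing from a fresh measurement.
- **Not measured:** I did not check the bystanders' positions afterwards. The arm's path stayed well above them.

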